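# Hook the drip tray under the dispenser tank

### The job

Fit the drip tray to the empty dispenser tank: tip the tank back on its rear bottom edge until it leans by itself against the guard rail and let go, slide the tray's hooked tongue along the bench in under the raised front, then let the tank down so that it stands flat on the bench again with the hook caught inside, behind the notch in its front foot. Never lift the tank's rear edge off the bench, tip and lower it gently without letting it drop or fall either way, and leave the other things on the bench where they stand.

Things in the scene. Friction and masses are not known exactly. Their poses are not given: they have to be found in the camera images.
- tank: Empty slim dispenser tank, white plastic box 70 mm deep (x), 110 wide (y), 174 tall to its grey lid, 0.5 to 0.9 kg, standing loose. Origin: centre of its underside on the bench; z up; its front, with a tap sticking out 40 mm at 42 to 83 mm height, faces its -x; its rear face is x = +35 mm. Tipped back 21 degrees it balances; beyond, it leans back on the rail at 27 to 33 degrees.
- tank_handle (a point): Middle of the tank's handle, a round steel bar 12 mm thick along the tank's y, at (0, 0, 208 mm) in the tank's frame, 34 mm above the lid, on two posts with 76 mm free between them. Squeezed hard by upright fingers it turns stiffly as the tank tilts; straddled loosely it turns freely. Axes as the tank's.
- tank_rear (a point): Middle of the tank's rear bottom edge, at (35, 0, 0 mm) in the tank's frame: the edge it tips on.
- tank_front (a point): Middle of the tank's front bottom edge, at (-35, 0, 0 mm) in the tank's frame. The tank's foot is hollow beneath: a wall 8 mm thick and 18 mm high round the edge. The front wall (x -35 to -27 mm) has a notch in its middle, 66 mm wide, 8 mm high from the bench. With the tank leaning on the rail this edge is about 35 mm up.
- rail: Steel guard rail fixed to the bench behind the tank: two posts 117 mm tall, 216 mm apart, and two level bars along its y; the upper is 12 mm thick, 240 long, its centre 105 mm up. Origin on the bench under the bars' middle; x points away from the tank. The upright tank's rear face is 62 to 72 mm before (-x) the bar's centre line, parallel within 3 degrees.
- tray: Steel drip tray, 0.22 kg. Basin 85 mm (x) by 96 (y), rim 16 high, walls 4, floor 3. Origin: centre of the basin's underside; z up. The tongue is at its rear (+x), the pull tab at its front (-x). Fitted, its x points as the tank's x and its origin is at x = -85.5, y = 0 mm in the tank's frame (play 8 mm along x, 5 along y), the tank's front foot wall between basin and hook.
- tray_tab (a point): Grip point of the pull tab, at (-47.5, 0, 38 mm) in the tray's frame. The tab is an upright plate, 10 mm thick (along x), 44 wide, 48 high from the tray's underside; grip it from above with one finger inside the basin.
- tray_hook (a point): Middle of the hook at bench level, at (69.5, 0, 0 mm) in the tray's frame. A flat tongue, 56 mm wide and 4 thick, lies on the bench from x = 42.5 to 72.5 mm and ends in this upturned hook across its width: 6 mm thick (x 66.5 to 72.5), 14 high, so too high for the notch while the tank stands.
- rack: Bystander: white vial rack 75 x 115 mm, 92 mm tall with its capped vials. Origin: centre of underside. Leave it.
- flask: Bystander: stoppered conical glass flask, 84 mm wide, 146 mm tall. Origin: centre of underside. Leave it.
- jar: Bystander: amber jar, 72 mm wide, 105 mm tall. Origin: centre of underside. Leave it.
- beaker: Bystander: clear beaker, 84 mm wide, 105 mm tall. Origin: centre of underside. Leave it.
- reagent: Bystander: white bottle, 64 mm wide, 150 mm tall. Origin: centre of underside. Leave it.
- roll: Bystander: upright paper roll, 110 mm wide, 225 mm tall. Origin: centre of underside. Leave it.

How it is judged:
On the way, in this order (a step that is already met when the one before it is completed fails the run):
1. the tank leans back by itself on the guard rail, its rear edge on the bench, let go (angle between tank's own z axis and vertical between 0.42 and 0.68 rad and height (world z) of tank_rear below 0.012 m and contact force between tank and rail above 0.05 N and contact force between each of the arm, the fingers and tank below 0.3 N), for 0.2 s.
2. the tray's hook is on the bench under the leaning tank's raised front (angle between tank's own z axis and vertical above 0.35 rad and x of tray_hook in the frame of tank above -0.024 m and y of tray_hook in the frame of tank between -0.012 and 0.012 m and height (world z) of tray_hook below 0.008 m), for 0.2 s.
At the end, for the whole second after the job is handed in: Tank flat on the bench (within 1.7 degrees, edges within 5 mm of it), tray flat before it with its hook behind the front foot wall (origin 74.5 to 96.5 mm before the tank's, within 9 mm sideways and 0.2 rad in turn), both released and at rest (angle between each of tank, tray's own z axis and vertical below 0.03 rad and height (world z) of each of tank_rear, tank_front, tray below 0.005 m and x of tray in the frame of tank between -0.0965 and -0.0745 m and y of tray in the frame of tank between -0.009 and 0.009 m and angle between the x axis of tray and the x axis of tank, either way round below 0.2 rad and linear speed of each of tank, tray below 0.02 m/s); the robot touches nothing.
It fails at once if the tank's rear edge lifted more than 15 mm off the bench (height (world z) of tank_rear above 0.015 m).
It fails at once if the tank dropped or fell (turning faster than 2 rad/s) (angular speed of tank above 2 rad/s).
It fails at once if another thing on the bench moved over 30 mm or tipped (distance of any of rack, flask, jar, beaker, reagent, roll from where it was at the start of the episode above 0.03 m or angle between any of rack, flask, jar, beaker, reagent, roll's own z axis and vertical above 0.3 rad).
It also fails if it takes over 61 s, if anything falls off the work surface, if the arm or the gripper's body presses on something with over 40 N, if the wrist force passes 120 N, or if a joint passes its speed limit or range.

### The arm

A 6-joint arm with a two-finger parallel gripper is mounted at the origin on the work surface. World frame = base frame: x ahead of the robot, y to its left, z up, the work surface at z = 0. Lengths are in m, angles in rad, forces in N, time in s.
With the tool pointing down it reaches from about 0.425 to 0.95 m from the base axis. Payload 3.5 kg.
Tool frame: the origin (TCP) lies at the very end of the fingers, on their centre line; the grasp point (between the pads) lies 19 mm behind it; z points along the fingers, y is the line along which they close (so a half turn about z gives the same grasp; the last joint's range is limited). The gripper opens to 85 mm and grips with 20 to 120 N. Pads are 22 mm wide; open, the fingers measure 114 mm over their backs; the gripper's body (76 mm by 85 mm) begins 54 mm behind the grasp point. The pads swing forward as they close: fully open they stand 13 mm farther back than shut.
Start: joints at [0.967, 0.286, 1.577, -0, 1.279, -0.15], TCP at [0.296, 0.607, 0.231] pointing down, gripper open.
Joint ranges: [-2.77, 2.77], [-0.9, 2.22], [0.21, 2.48], [-1.53, 4.67], [0.24, 2.81], [-2.84, 2.84]. Speed limits (rad/s): [2.79, 2.79, 3.14, 3.14, 3.14, 3.14].

### API

Orientations are given as a unit quaternion [x, y, z, w].
In Python, from plant import ctrl gives the robot as it stands.
- The arm moves only by the tool carry_out, never from a script. Its argument "deltas" is one flat list of numbers, 6 for each row, row after row: the shift along the tool's x, y, z in m, then the turn, a rotation vector about the tool's x, y, z in rad. A call has 1 to 5 rows; each row is the pose to reach, as a shift and turn from the pose commanded when the call began, along the tool's axes at that moment; what a row does not reach only later rows make up. A row lasts 1/8 s, in which the tool goes at most 62.5 mm and 10.7 degrees, less where a joint would pass 70% of its speed; a pose out of reach is approached as far as the arm can. A call with a gripper value outside its range is refused whole. "grip" is the opening in per cent of the stroke, from 0 (shut) to 100 (fully open), set as the call begins (left out, the last holds). The fingers move at their own pace and stop on an object; "grip_force" is the grip in N (left out, the last holds). Time passes only in rows, so rows that repeat a pose let the fingers close. It gives the time, the measured TCP pose, the force, the opening and the grip force at its end, in the units of the state.
- ctrl.get_state(): the state, without advancing time (a new reading comes with each control period).
- ctrl.read_camera(name): name is "scene" or "top" or "wrist"; returns (picture, depth): 400x640x3 uint8, red, green, blue; 400x640 float32, m along the optical axis (not along the pixel's ray), 0 where there is no reading.
- ctrl.camera_model(name): a dict with "intrinsics" (3x3 intrinsics, pixels), "k1" (the pictures are not rectified: a ray, as slopes to the right and down, at radius r is drawn at 1 + k1 r^2 times it, then the intrinsics apply), "extrinsics" (4x4, takes a point from world to camera coordinates); the wrist camera has in their place "hand_eye" (4x4, takes a point from camera to tool coordinates, whose origin is the TCP and whose axes are the flange's). Camera axes: x right, y down, z forward; pixel columns grow to the right and rows downward; lengths in m; the calibration is good to about 2 mm. A picture is of the moment at which its call begins: read the wrist's pose just before it. camera_model takes no time and is no camera call.
- ctrl.sign_off(): hands the job in; it is judged then, once.
Trained networks look in the newest picture that a camera, given by its name, has taken for a name from the list of things; names that differ only in an ending like _2 or _b are one class to them, and where a whole thing is asked for, a point or a joint stands for the part that bears it (a point fixed in the world has none). Each returns a list of dicts, best first, with "score" (0 to 1); they miss things now and then, are a little off and sometimes report something else, mostly with a low value. They report only what shows in the picture. A call takes as long as a camera call.
- ctrl.find_in(camera, query): "uv" ([column, row] in pixels, amid what is visible of it).
The state is a dict: "time": time; "qpos": joint angles; "dq": joint speeds; "joint_efforts": joint torques, N m; "eef_pos": TCP position; "tcp_rot": TCP orientation; "contact_force": force on the tool from outside, world axes, zero at the start; "wrist_torque": the same for the moment, N m; "opening": opening from 0.0 (shut) to 1.0 (fully open); "finger_force": force on a finger pad.
Only numpy, scipy, OpenCV 4.12 (cv2) and the standard library are available. Lean on these libraries where they do the work, as an engineer would, in place of code of your own. Each camera call takes 0.05 s, during which the arm holds its last target. There are 200 camera calls.

## Working session

There is one attempt and no reset: what is moved stays moved. The work goes in short steps, Python scripts to look and compute and a tool call to move; the robot and the scene stay as the last step left them, time stands still between calls to the robot, and variables do not carry over. Pictures are saved under pics/ and viewed, at most 10 in all, crops included, and the job is handed in when it is done.

Besides the shell and the picture viewer there is one more tool, called after ">>>" as name(argument=value, ...) on one line, values as JSON. carry_out: Moves the arm, as the interface text tells. Its arguments: {"type":"object","properties":{"deltas":{"type":"array"},"grip":{"type":"number"},"grip_force":{"type":"number"}},"required":["deltas"]}

```bash
mkdir -p pics
cat > h.py <<'E'
import numpy as np, cv2
from plant import ctrl
from scipy.spatial.transform import Rotation as R
def world_map(name, depth, st=None):
    m=ctrl.camera_model(name);K=np.array(m['intrinsics']);k1=m['k1']
    h,w=depth.shape
    u,v=np.meshgrid(np.arange(w),np.arange(h))
    pts=np.stack([u,v],-1).reshape(-1,1,2).astype(np.float64)
    n=cv2.undistortPoints(pts,K,np.array([k1,0,0,0,0.])).reshape(h,w,2)
    P=np.dstack([n*depth[...,None],depth]).reshape(-1,3)
    if name=='wrist':
        T=np.eye(4);T[:3,:3]=R.from_quat(st['tcp_rot']).as_matrix();T[:3,3]=st['eef_pos']
        M=T@np.array(m['hand_eye'])
    else: M=np.linalg.inv(np.array(m['extrinsics']))
    W=(P@M[:3,:3].T+M[:3,3]).reshape(h,w,3)
    W[depth<=0]=np.nan
    return W
def shot(name,fn=None):
    st=ctrl.get_state();im,d=ctrl.read_camera(name)
    if fn: cv2.imwrite('pics/'+fn,im[...,::-1])
    return im,d,world_map(name,d,st),st
E
python3 - <<'E'
from h import *
for c in ['top','scene']:
    im,d,W,st=shot(c,c+'0.png'); np.save(c+'W.npy',W)
    for q in ['tank','tank_handle','rail','tray','tray_tab','tray_hook','rack','flask','jar','beaker','reagent','roll']:
        for r in ctrl.find_in(c,q)[:2]:
            u,v=map(int,np.round(r['uv'])); print(c,q,round(r['score'],2),u,v,np.round(W[v,u],3))
print(ctrl.get_state())
E
```

```text
top tank 0.94 301 176 [0.628 0.12  0.172]
top tank_handle 0.61 300 180 [0.614 0.124 0.171]
top rail 0.98 270 173 [0.642 0.237 0.104]
top tray 0.92 376 217 [ 0.491 -0.168  0.004]
top tray_tab 0.79 373 219 [ 0.483 -0.158 -0.004]
top tray_tab 0.48 300 179 [0.617 0.124 0.174]
top tray_hook 0.62 374 219 [ 0.483 -0.16   0.007]
top rack 0.68 409 189 [ 0.598 -0.277  0.087]
top flask 0.9 344 155 [ 0.71  -0.03   0.146]
top jar 0.54 384 148 [ 0.746 -0.179  0.105]
top jar 0.27 440 235 [ 0.432 -0.389  0.11 ]
top beaker 0.87 300 244 [ 0.378  0.124 -0.002]
top reagent 0.9 436 238 [ 0.42  -0.378  0.099]
top reagent 0.18 300 179 [0.617 0.124 0.174]
top roll 0.7 200 231 [0.428 0.453 0.223]
scene tank 0.65 328 237 [0.664 0.163 0.168]
scene tank_handle 0.6 329 235 [0.66  0.164 0.176]
scene rail 0.55 346 264 [ 0.617  0.205 -0.   ]
scene rail 0.29 252 187 [ 0.609 -0.288  0.042]
scene tray 0.62 298 192 [ 0.481 -0.161 -0.001]
scene tray_tab 0.67 295 193 [ 0.498 -0.161  0.007]
scene tray_hook 0.89 297 192 [ 0.49  -0.157  0.009]
scene rack 0.41 325 238 [0.676 0.161 0.173]
scene flask 0.6 276 242 [ 0.737 -0.01
[... 289 characters left out ...]

{'time': 1.3, 'qpos': array([ 9.67029360e-01,  2.86275869e-01,  1.57670291e+00,  1.20467506e-05,
        1.27858574e+00, -1.49976917e-01]), 'dq': array([-0.00019544,  0.00096226, -0.00150592, -0.00063396, -0.00126746,
       -0.00098857]), 'joint_efforts': array([-1.11006800e-04, -4.05962741e+01, -2.92929232e+01, -8.31341617e-05,
        5.16318905e-04, -8.65294140e-06]), 'eef_pos': array([0.29585364, 0.60669652, 0.23133939]), 'tcp_rot': array([ 2.24954910e-01,  9.74369174e-01,  1.52026974e-05, -1.86341060e-07]), 'contact_force': array([ 0.18447096, -1.1149543 ,  0.22264902]), 'wrist_torque': array([-0.00619964, -0.00057824,  0.02751642]), 'finger_force': 0.0, 'opening': 1.0008125429134218}
```

Run:
```python
import cv2
im=cv2.imread('pics/top0.png'); cv2.imwrite('pics/top0c.png',cv2.resize(im[120:270,170:460],None,fx=2.7,fy=2.7,interpolation=cv2.INTER_CUBIC))
im=cv2.imread('pics/scene0.png'); cv2.imwrite('pics/scene0c.png',cv2.resize(im[120:340,200:490],None,fx=2.7,fy=2.7,interpolation=cv2.INTER_CUBIC))
```

```text
(no output)
```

View pics/top0c.png

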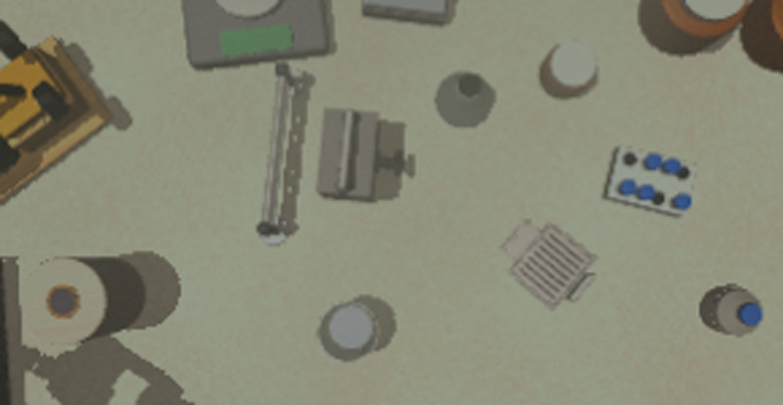

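View pics/scene0c.png

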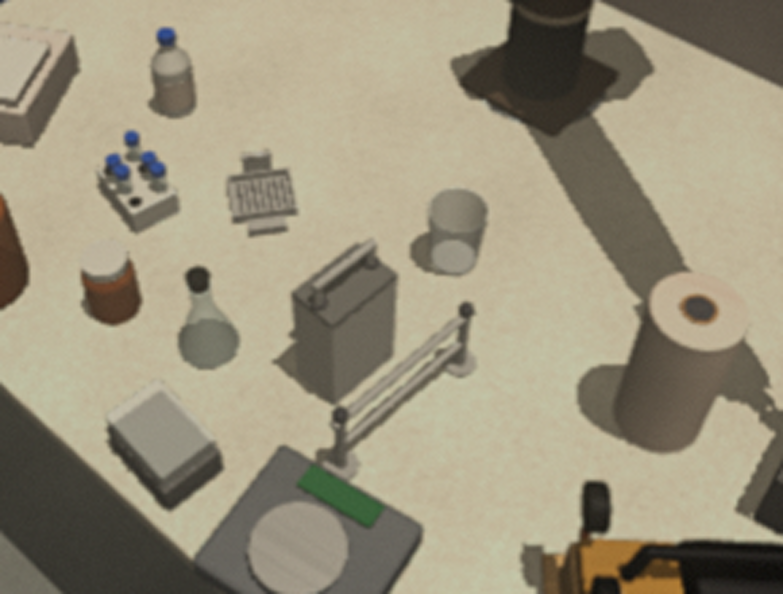

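The top view puts the tank at crop (348,155) with its tap pointing right (world -y), and the rail behind it at (275,150). The tray is at (553,262), tongue up-left and tab at (582,287). The flask at (465,95) stands close to where the tray has to go. Next I fit the poses from the depth data.

```bash
cat >> h.py <<'E'
def sel(W,x,y,z):
    P=W.reshape(-1,3);P=P[~np.isnan(P[:,0])]
    return P[(P[:,0]>x[0])&(P[:,0]<x[1])&(P[:,1]>y[0])&(P[:,1]<y[1])&(P[:,2]>z[0])&(P[:,2]<z[1])]
def rect(P):
    (cx,cy),(w,h),a=cv2.minAreaRect((P[:,:2]*1000).astype(np.float32)); return len(P),np.round([cx,cy,w,h,a],1),'zmed',round(float(np.median(P[:,2])),4)
def line(P):
    c=P.mean(0);u=np.linalg.svd(P-c)[2][0];return len(P),np.round(c,4),np.round(u,3)
E
python3 - <<'E'
from h import *
for c in ['top','scene']:
    W=np.load(c+'W.npy');print(c)
    print('lid',rect(sel(W,(.5,.75),(.02,.2),(.16,.185))))
    print('handle',line(sel(W,(.5,.75),(.02,.2),(.195,.23))))
    print('rail',line(sel(W,(.5,.8),(.17,.3),(.096,.113))))
    print('tray',rect(sel(W,(.4,.58),(-.25,-.08),(.01,.022))))
    print('tray tab',rect(sel(W,(.4,.58),(-.25,-.08),(.035,.055))))
    print('tongue',rect(sel(W,(.4,.6),(-.25,-.06),(.007,.06))))
    print('flask top',rect(sel(W,(.65,.78),(-.1,.03),(.13,.16))),'low',rect(sel(W,(.63,.8),(-.1,.05),(.01,.05))))
    print('bench',np.median(sel(W,(.4,.9),(-.4,.3),(-.02,.02))[:,2]))
E
```

```text
top
lid (536, array([629.1, 129.5,  70.4, 111. ,  85.8]), 'zmed', 0.1729)
handle (103, array([0.6275, 0.1299, 0.2115]), array([-0.998,  0.065,  0.012]))
rail (164, array([0.6337, 0.2323, 0.1075]), array([-0.997,  0.078,  0.001]))
tray (125, array([ 509.5, -167.9,  128.3,  139. ,   51.1]), 'zmed', 0.0156)
tray tab (35, array([ 458.4, -197.9,   10.5,   43. ,   50. ]), 'zmed', 0.0454)
tongue (291, array([ 501.5, -155.2,  182.1,  201.6,   88.4]), 'zmed', 0.0141)
flask top (65, array([ 7.243e+02, -2.920e+01,  2.920e+01,  2.890e+01,  5.000e-01]), 'zmed', 0.1452) low (171, array([735.2,  -3.3, 131.7,  79.3,  67.2]), 'zmed', 0.026)
bench -0.00089341867553272
scene
lid (574, array([631.4, 132.7,  74. , 112.7,  87.8]), 'zmed', 0.174)
handle (125, array([0.6345, 0.1337, 0.2111]), array([ 0.997, -0.067, -0.026]))
rail (209, array([0.6405, 0.2345, 0.1085]), array([ 0.998, -0.06 ,  0.002]))
tray (161, array([ 481.8, -169.3,  191.5,   95.7,   52. ]), 'zmed', 0.0151)
tray tab (41, array([ 460.9, -194. ,   14.9,   41.7,   48.9]), 'zmed', 0.0455)
tongue (340, array([ 509.7, -151.6,  175.7,  199.8,   83.3]), 'zmed', 0.0153)
flask top (80, array([726.1, -25.1,  31.8,  28.8,  48.5]), 'zmed', 0.1456) low (238, array([735.6, -14.5,  55.3,  80. ,  51.7]), 'zmed', 0.0277)
bench 0.0008783849921478737
```

```bash
cat >> h.py <<'E'
def go(xyz,yaw,frm=None):
    "tool-axes delta to a tool-down pose whose tool y points at world angle yaw (rad); frm=(pos,quat) else state"
    s=ctrl.get_state();p,q=frm or (s['eef_pos'],s['tcp_rot']);A=R.from_quat(q)
    y=np.array([np.cos(yaw),np.sin(yaw),0]);z=np.array([0,0,-1.]);B=R.from_matrix(np.c_[np.cross(y,z),y,z])
    d=A.inv().apply(np.array(xyz)-p);r=(A.inv()*B).as_rotvec();print('delta',np.round(d,4),np.round(r,4));return B.as_quat()
E
python3 -c "
from h import *
s=ctrl.get_state()
q=go([.5,.32,.34],np.deg2rad(86.1));go([.63,.11,.36],np.deg2rad(86.1))
print(ctrl.camera_model('wrist')['hand_eye'])"
```

```text
delta [-0.3092 -0.1682 -0.1087] [ 0.     -0.     -0.3857]
delta [-0.5181 -0.2999 -0.1287] [ 0.     -0.     -0.3857]
[[-1.84132830e-03 -9.59370300e-01 -2.82144001e-01  7.13449485e-02]
 [ 9.99998302e-01 -1.74582878e-03 -5.89872161e-04  1.26506196e-04]
 [ 7.33307149e-05 -2.82144608e-01  9.59371886e-01 -1.43641190e-01]
 [ 0.00000000e+00  0.00000000e+00  0.00000000e+00  1.00000000e+00]]
```

>>> carry_out(deltas=[-0.02, -0.01, -0.058, 0, 0, 0, -0.06, -0.03, -0.1087, 0, 0, -0.1, -0.115, -0.06, -0.12, 0, 0, -0.2, -0.17, -0.09, -0.125, 0, 0, -0.3, -0.22, -0.12, -0.1287, 0, 0, -0.3857], grip=30)

```text
time: 1.92
eef_pos: [0.4411, 0.4021, 0.3608]
tcp_rot: [0.032, 0.999, 0.0, 0.001]
contact_force: [0.2, 0.3, 0.4]
opening: 0.299
finger_force: 0.0
```

```bash
python3 -c "
from h import *
go([.63,.11,.36],np.deg2rad(86.1))"
```

```text
delta [-0.2074 -0.2792  0.0008] [0.0008 0.0013 0.0033]
```

>>> carry_out(deltas=[-0.036, -0.048, 0, 0, 0, 0, -0.072, -0.096, 0, 0, 0, 0, -0.108, -0.145, 0, 0, 0, 0, -0.144, -0.193, 0, 0, 0, 0, -0.18, -0.242, 0, 0, 0, 0])

```text
time: 2.55
eef_pos: [0.6041, 0.1482, 0.3602]
tcp_rot: [0.034, 0.999, 0.0, 0.0]
contact_force: [0.4, 0.2, -0.0]
opening: 0.297
finger_force: 0.0
```

>>> carry_out(deltas=[-0.027, -0.037, 0, 0, 0, 0, -0.027, -0.037, 0, 0, 0, 0, -0.027, -0.037, 0, 0, 0, 0])

```text
time: 2.92
eef_pos: [0.6275, 0.1114, 0.3598]
tcp_rot: [0.034, 0.999, 0.0, -0.0]
contact_force: [-0.1, 0.4, -0.5]
opening: 0.3
finger_force: 0.0
```

Run:
```python
from h import *
im,d,W,s=shot('wrist','w1.png'); print(s['eef_pos'],s['time'])
print('lid',rect(sel(W,(.5,.75),(.02,.22),(.16,.185))))
H=sel(W,(.5,.75),(.02,.22),(.195,.23));print('handle',line(H),np.percentile(H,[2,98],axis=0),H[:,2].max())
print('rail',line(sel(W,(.5,.8),(.18,.3),(.096,.113))))
print('bench',np.median(sel(W,(.4,.9),(-.1,.3),(-.02,.02))[:,2]))
```

```text
[0.62753863 0.1114322  0.35983107] 2.925
lid (6051, array([629.8, 131.3,  71.2, 110.4,  86. ]), 'zmed', 0.175)
handle (1398, array([0.6273, 0.1314, 0.2134]), array([ 0.998, -0.069,  0.002])) [[0.58157442 0.12404591 0.20916015]
 [0.67700498 0.13881229 0.21597305]] 0.2167765427830532
rail (1720, array([0.6295, 0.2324, 0.1102]), array([ 0.997, -0.082,  0.   ]))
bench 0.0010629512083083492
```

View pics/w1.png

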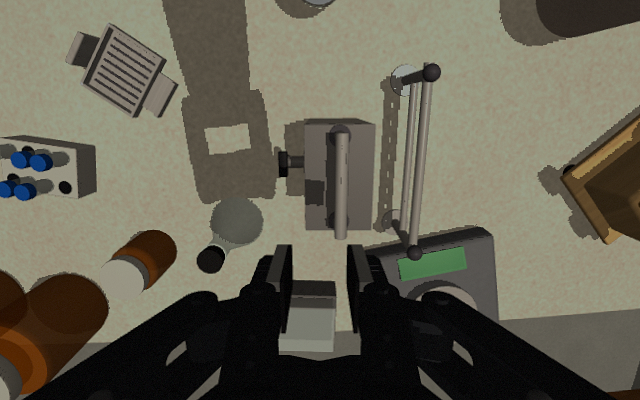

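>>> carry_out(deltas=[0, 0.02, 0.03, 0, 0, 0, 0, 0.02, 0.08, 0, 0, 0, 0, 0.02, 0.125, 0, 0, 0, 0, 0.02, 0.155, 0, 0, 0, 0, 0.02, 0.168, 0, 0, 0], grip=45)

```text
time: 3.6
eef_pos: [0.6274, 0.1326, 0.1898]
tcp_rot: [0.033, 0.999, -0.0, -0.002]
contact_force: [0.5, 0.3, -0.5]
opening: 0.449
finger_force: 0.0
```

>>> carry_out(deltas=[0, 0, 0, 0, 0, 0, 0, 0, 0, 0, 0, 0, 0, 0, 0, 0, 0, 0], grip=20, grip_force=20)

```text
time: 3.98
eef_pos: [0.6301, 0.1312, 0.194]
tcp_rot: [0.034, 0.999, 0.0, 0.002]
contact_force: [-0.4, -0.2, -0.6]
opening: 0.202
finger_force: 0.0
```

Run:
```python
from h import *
im,d,W,s=shot('wrist','w2.png'); print(s['eef_pos'],s['opening'],s['time'],s['contact_force'])
R0=211;import math
for t in [0,3,6,9,12,15,18,21,24,27,28,29,30,31,32,33]:
    a=math.radians(t);print(t,round(35-35*math.cos(a)+208*math.sin(a),1),round(208*math.cos(a)+35*math.sin(a)-208,1))
```

```text
[0.63007593 0.13123514 0.19400371] 0.20241397027687677 3.975 [-0.354076   -0.20699942 -0.64404687]
0 0.0 0.0
3 10.9 1.5
6 21.9 2.5
9 33.0 2.9
12 44.0 2.7
15 55.0 2.0
18 66.0 0.6
21 76.9 -1.3
24 87.6 -3.7
27 98.2 -6.8
28 101.7 -7.9
29 105.2 -9.1
30 108.7 -10.4
31 112.1 -11.7
32 115.5 -13.1
33 118.9 -14.5
```

View pics/w2.png

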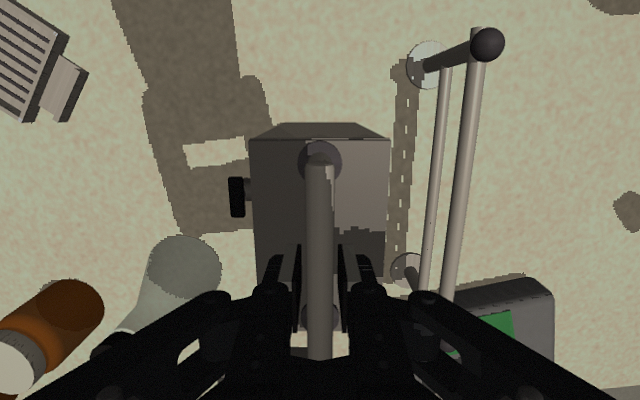

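>>> carry_out(deltas=[0, 0.008, -0.001, 0, 0, 0, 0, 0.017, -0.002, 0, 0, 0, 0, 0.027, -0.0027, 0, 0, 0, 0, 0.037, -0.0029, 0, 0, 0, 0, 0.047, -0.0026, 0, 0, 0])

```text
time: 4.65
eef_pos: [0.6322, 0.179, 0.1944]
tcp_rot: [0.034, 0.999, 0.0, -0.0]
contact_force: [-0.6, -0.7, -0.4]
opening: 0.202
finger_force: 0.2
```

Run:
```python
from h import *
im,d,W,s=shot('scene'); print(s['eef_pos'],s['time'],s['contact_force'],s['finger_force'])
H=sel(W,(.5,.75),(.1,.26),(.19,.23)); print(line(H))
im,d,W,s=shot('wrist')
H=sel(W,(.57,.69),(.12,.24),(.2,.23)); print(line(H))
```

```text
[0.63224416 0.17897732 0.1944026 ] 4.65 [-0.55520938 -0.66138232 -0.41228683] 0.21874543279409409
(133, array([0.6504, 0.1792, 0.2137]), array([ 0.973, -0.184, -0.14 ]))
(7833, array([0.6228, 0.1794, 0.2158]), array([ 0.998, -0.065,  0.007]))
```

Bar has moved +48 mm as expected; continue over the balance point.

>>> carry_out(deltas=[0, 0.01, 0.0008, 0, 0, 0, 0, 0.02, 0.0021, 0, 0, 0, 0, 0.028, 0.0035, 0, 0, 0, 0, 0.035, 0.005, 0, 0, 0, 0, 0.042, 0.0067, 0, 0, 0])

```text
time: 5.38
eef_pos: [0.6351, 0.2205, 0.1876]
tcp_rot: [0.034, 0.999, 0.0, -0.0]
contact_force: [0.3, -0.0, -0.2]
opening: 0.201
finger_force: 0.0
```

>>> carry_out(deltas=[0, 0.006, 0.0015, 0, 0, 0, 0, 0.011, 0.003, 0, 0, 0, 0, 0.015, 0.0043, 0, 0, 0, 0, 0.018, 0.0055, 0, 0, 0, 0, 0.02, 0.006, 0, 0, 0])

```text
time: 6.0
eef_pos: [0.6366, 0.2399, 0.1818]
tcp_rot: [0.034, 0.999, -0.0, 0.0]
contact_force: [-0.1, 0.0, -0.4]
opening: 0.198
finger_force: 0.0
```

Run:
```python
from h import *
im,d,W,s=shot('wrist','w3.png'); print(s['eef_pos'],s['time'],s['contact_force'],s['finger_force'])
H=sel(W,(.56,.70),(.18,.3),(.185,.23)); print(line(H))
im,d,W,s=shot('scene','s3.png')
H=sel(W,(.5,.75),(.18,.3),(.185,.23)); print(line(H))
```

```text
[0.63656774 0.23988955 0.181819  ] 6.0 [-0.1176892   0.01743524 -0.42277879] 0.0
(12151, array([0.6263, 0.2349, 0.2049]), array([0.949, 0.262, 0.174]))
(175, array([0.6524, 0.2348, 0.2044]), array([ 0.494, -0.814, -0.305]))
```

View pics/w3.png

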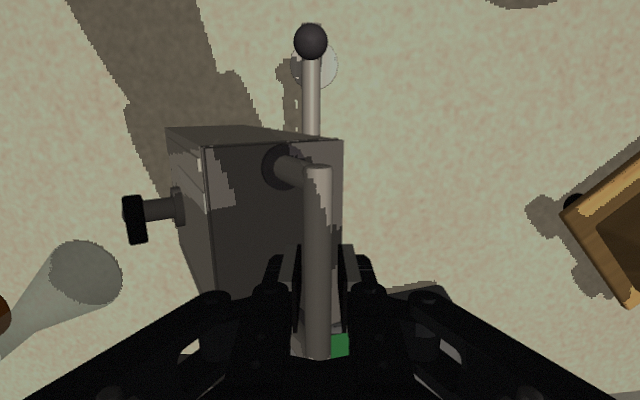

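>>> carry_out(deltas=[0, 0.001, 0.0005, 0, 0, 0, 0, 0.002, 0.001, 0, 0, 0, 0, 0.003, 0.001, 0, 0, 0, 0, 0.003, 0.001, 0, 0, 0])

```text
time: 6.6
eef_pos: [0.6366, 0.2425, 0.1807]
tcp_rot: [0.034, 0.999, -0.0, -0.0]
contact_force: [-0.3, -1.0, 0.5]
opening: 0.198
finger_force: 0.8
```

>>> carry_out(deltas=[0, 0, 0, 0, 0, 0], grip=30)

```text
time: 6.72
eef_pos: [0.6368, 0.243, 0.1809]
tcp_rot: [0.034, 0.999, 0.0, 0.0]
contact_force: [0.6, 0.2, 0.6]
opening: 0.305
finger_force: 0.0
```

>>> carry_out(deltas=[0, -0.003, -0.01, 0, 0, 0, 0, -0.003, -0.04, 0, 0, 0, 0, -0.003, -0.09, 0, 0, 0, 0, -0.003, -0.14, 0, 0, 0, 0, -0.003, -0.14, 0, 0, 0], grip=35)

```text
time: 7.35
eef_pos: [0.6388, 0.2404, 0.3294]
tcp_rot: [0.034, 0.999, 0.002, 0.007]
contact_force: [-0.1, -1.0, 0.5]
opening: 0.35
finger_force: 0.0
```

Run:
```python
from h import *
im,d,W,s=shot('wrist'); print(s['eef_pos'],s['time'],s['contact_force'],s['finger_force'])
H=sel(W,(.56,.70),(.21,.3),(.19,.23)); print('bar',line(H),H[:,2].max())
# lid plane
L=sel(W,(.58,.68),(.15,.26),(.13,.185)); c=L.mean(0);n=np.linalg.svd(L-c)[2][2];print('lid n',c,n*np.sign(n[2]),'tilt',np.degrees(np.arccos(abs(n[2]))))
im,d,W,s=shot('top','t4.png')
H=sel(W,(.56,.70),(.21,.3),(.185,.23)); print('bar',line(H))
print('tray tab',rect(sel(W,(.4,.58),(-.25,-.08),(.035,.055))))
go([.4597,-.1955,.15],np.deg2rad(50.5))
```

```text
[0.63878774 0.24042108 0.32939132] 7.35 [-0.1007597  -1.00269836  0.52795594] 0.0
bar (1759, array([0.6341, 0.2393, 0.2022]), array([ 0.997, -0.075,  0.005])) 0.20656088190925886
lid n [0.62751185 0.20658512 0.16835178] [-0.03149898 -0.11294076  0.99310231] tilt 6.73347734683709
bar (28, array([0.6101, 0.2413, 0.2012]), array([-0.998, -0.041,  0.051]))
tray tab (34, array([ 457.8, -198.3,    9.9,   43.7,   52.8]), 'zmed', 0.0465)
delta [ 0.1474 -0.4466  0.1716] [0.0015 0.002  0.6213]
```

>>> carry_out(deltas=[0.018, -0.055, 0.005, 0, 0, 0.1, 0.036, -0.11, 0.02, 0, 0, 0.22, 0.055, -0.165, 0.04, 0, 0, 0.35, 0.073, -0.22, 0.055, 0, 0, 0.48, 0.091, -0.275, 0.075, 0, 0, 0.6213], grip=60)

```text
time: 8.07
eef_pos: [0.5252, -0.0296, 0.2435]
tcp_rot: [0.34, 0.94, -0.0, -0.001]
contact_force: [0.6, -0.1, 0.1]
opening: 0.605
finger_force: 0.0
```

Run:
```python
from h import *
go([.4597,-.1955,.18],np.deg2rad(50.5))
```

```text
delta [-0.0559 -0.1694  0.0636] [-0.0011 -0.0023 -0.0042]
```

>>> carry_out(deltas=[-0.018, -0.055, 0.02, 0, 0, 0, -0.036, -0.11, 0.042, 0, 0, 0, -0.056, -0.169, 0.0636, 0, 0, 0, -0.056, -0.169, 0.0636, 0, 0, 0, -0.056, -0.169, 0.0636, 0, 0, 0])

```text
time: 8.7
eef_pos: [0.4621, -0.1938, 0.181]
tcp_rot: [0.338, 0.941, 0.001, -0.001]
contact_force: [-0.6, 0.3, 0.2]
opening: 0.6
finger_force: 0.0
```

Run:
```python
from h import *
im,d,W,s=shot('wrist','w5.png'); print(s['eef_pos'],s['time'],s['contact_force'])
T=sel(W,(.4,.53),(-.26,-.12),(.035,.055)); print('tab',rect(T))
print('rim',rect(sel(W,(.4,.6),(-.25,-.08),(.01,.022))))
print(s['tcp_rot']); go([.4597,-.1955,.024],np.deg2rad(50.5))
```

```text
[ 0.46207632 -0.19382962  0.18101307] 8.7 [-0.55922409  0.31954609  0.23316432]
tab (580, array([ 459. , -196.3,    9.6,   43.2,   50.5]), 'zmed', 0.0487)
rim (2461, array([ 528.6, -177.4,  124.3,  180.9,   51.7]), 'zmed', 0.0165)
[ 3.38420946e-01  9.40993851e-01  6.07039426e-04 -1.21133741e-03]
delta [ 0.0008 -0.0036  0.1577] [ 0.0004 -0.0013  0.0004]
```

View pics/w5.png

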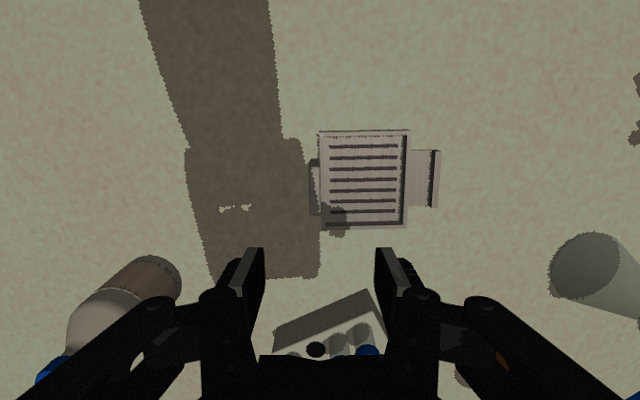

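>>> carry_out(deltas=[0.0005, -0.003, 0.05, 0, 0, 0, 0.0005, -0.003, 0.1, 0, 0, 0, 0.0005, -0.003, 0.135, 0, 0, 0, 0.0005, -0.003, 0.155, 0, 0, 0, 0.0005, -0.003, 0.155, 0, 0, 0])

```text
time: 9.38
eef_pos: [0.4601, -0.1941, 0.0259]
tcp_rot: [0.337, 0.942, 0.001, -0.002]
contact_force: [-0.4, 0.3, -0.8]
opening: 0.6
finger_force: 0.0
```

>>> carry_out(deltas=[0, 0, 0, 0, 0, 0, 0, 0, 0, 0, 0, 0, 0, 0, 0, 0, 0, 0, 0, 0, 0, 0, 0, 0], grip=0, grip_force=50)

```text
time: 9.88
eef_pos: [0.4616, -0.1969, 0.0289]
tcp_rot: [0.338, 0.941, -0.0, 0.001]
contact_force: [-0.2, 1.0, 7.0]
opening: 0.102
finger_force: 51.0
```

Run:
```python
from h import *
s=ctrl.get_state()
y=np.deg2rad(50.5);q=R.from_matrix(np.c_[[-np.sin(y),np.cos(y),0],[np.cos(y),np.sin(y),0],[0,0,-1]]).as_quat()
f=([.4603,-.1962,.026],q)
go([.515,-.13,.03],np.deg2rad(86),f); go([.6203,-.0014,.03],np.deg2rad(86),f)
```

```text
delta [-0.0001  0.0859 -0.004 ] [ 0.      0.     -0.6196]
delta [ 0.0004  0.2521 -0.004 ] [ 0.      0.     -0.6196]
```

>>> carry_out(deltas=[0, 0, -0.003, 0, 0, 0, 0, 0, -0.004, 0, 0, 0, 0, 0.015, -0.004, 0, 0, -0.06, 0, 0.035, -0.004, 0, 0, -0.16, 0, 0.06, -0.004, 0, 0, -0.28])

```text
time: 10.5
eef_pos: [0.499, -0.1489, 0.0308]
tcp_rot: [0.201, 0.98, 0.0, -0.0]
contact_force: [-1.1, 0.5, -2.6]
opening: 0.105
finger_force: 49.8
```

Run:
```python
from h import *
s=ctrl.get_state();print(s['eef_pos'],s['contact_force'],s['finger_force'],s['opening'])
go([.535,-.105,.03],np.deg2rad(86));go([.6203,-.0014,.03],np.deg2rad(86))
```

```text
[ 0.49897981 -0.14893225  0.03081922] [-1.0683163   0.51781593 -2.58236394] 49.77772235870361 0.10462264374405601
delta [-0.0158  0.0546  0.0008] [ 0.0004 -0.0006 -0.3343]
delta [-0.0535  0.1834  0.0008] [ 0.0004 -0.0006 -0.3343]
```

>>> carry_out(deltas=[-0.004, 0.015, 0, 0, 0, -0.1, -0.009, 0.03, 0, 0, 0, -0.2, -0.013, 0.045, 0, 0, 0, -0.29, -0.0158, 0.0546, 0, 0, 0, -0.338, -0.0158, 0.0546, 0, 0, 0, -0.338])

```text
time: 11.12
eef_pos: [0.5351, -0.1054, 0.031]
tcp_rot: [0.035, 0.999, 0.0, -0.0]
contact_force: [0.4, 0.6, -2.0]
opening: 0.103
finger_force: 49.9
```

Run:
```python
from h import *
im,d,W,s=shot('wrist','w6.png');print(s['eef_pos'],s['tcp_rot'],s['contact_force'])
T=sel(W,(.45,.62),(-.16,.1),(.005,.03)); print('rim/hook',rect(T))
Rm=sel(W,(.45,.62),(-.12,.1),(.003,.035))
x=np.array([np.cos(np.deg2rad(86)),np.sin(np.deg2rad(86))])
for lo in np.arange(-.03,.14,.01):
    t=(Rm[:,:2]-s['eef_pos'][:2])@x; m=(t>lo)&(t<lo+.01)
    if m.sum()>20:
        sy=(Rm[m,:2]-s['eef_pos'][:2])@np.array([-x[1],x[0]]); print(round(lo,2),m.sum(),np.percentile(sy,[1,99]).round(4),np.percentile(Rm[m,2],[5,50,95]).round(4))
go([.6203,-.0014,.03],np.deg2rad(86))
```

```text
[ 0.5350753  -0.10542418  0.03096466] [ 3.49359217e-02  9.99389541e-01  4.03973379e-05 -1.55487514e-04] [ 0.42694715  0.62159381 -2.01255877]
rim/hook (28146, array([536.3, -47.2, 125.5,  96. ,  87.3]), 'zmed', 0.0071)
-0.01 187 [0.0216 0.024 ] [0.0072 0.0224 0.0338]
0.0 1049 [-0.0428  0.0496] [0.0066 0.019  0.0277]
0.01 1927 [-0.0071  0.0496] [0.0051 0.0064 0.0191]
0.02 2294 [-0.0255  0.0496] [0.0051 0.0065 0.0189]
0.03 2711 [-0.035   0.0497] [0.0052 0.0065 0.0188]
0.04 2683 [-0.0352  0.0497] [0.0052 0.0065 0.0186]
0.05 2602 [-0.0304  0.0493] [0.0051 0.0065 0.0188]
0.06 2649 [-0.0351  0.0494] [0.0052 0.0065 0.0188]
0.07 2789 [-0.0418  0.0494] [0.0051 0.0064 0.0185]
0.08 4836 [-0.0427  0.0494] [0.0053 0.0124 0.0195]
0.09 568 [-0.0258  0.0298] [0.0061 0.0071 0.0082]
0.1 1675 [-0.0257  0.0297] [0.0059 0.0069 0.0079]
0.11 2950 [-0.0259  0.0297] [0.0064 0.0138 0.0176]
delta [-0.0779  0.1102  0.0009] [ 0.     -0.0005 -0.001 ]
```

View pics/w6.png

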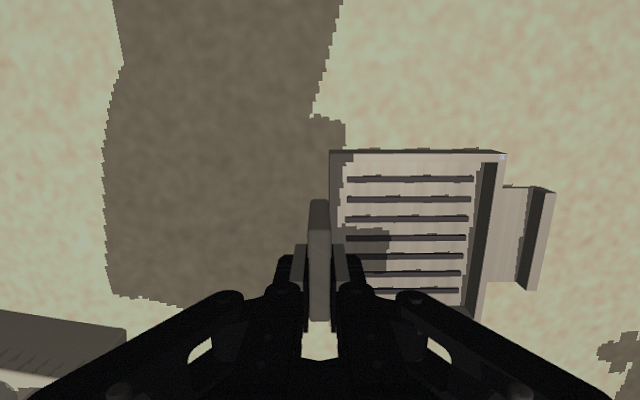

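>>> carry_out(deltas=[-0.012, 0.015, 0, 0, 0, 0, -0.032, 0.04, 0, 0, 0, 0, -0.053, 0.07, 0, 0, 0, 0, -0.07, 0.094, 0, 0, 0, 0, -0.08, 0.11, 0, 0, 0, 0])

```text
time: 11.8
eef_pos: [0.6235, -0.0008, 0.0313]
tcp_rot: [0.035, 0.999, 0.0, 0.0]
contact_force: [-0.2, -0.4, -1.6]
opening: 0.102
finger_force: 49.8
```

Run:
```python
from h import *
im,d,W,s=shot('wrist','w7.png');print(s['eef_pos'],s['tcp_rot'],s['contact_force'])
im,d,W,s=shot('scene','s7.png')
go([.6223,-.0014,.027],np.deg2rad(86))
print('flask top',rect(sel(W,(.65,.78),(-.1,.03),(.13,.16))))
```

```text
[ 0.62353151 -0.00084455  0.03126324] [3.54683990e-02 9.99370778e-01 2.64311196e-05 1.99522122e-04] [-0.15466503 -0.44991824 -1.56517414]
delta [ 0.0011 -0.0007  0.0043] [0.0002 0.0007 0.0002]
flask top (72, array([727.4, -25. ,  29.3,  27.2,  48.2]), 'zmed', 0.146)
```

View pics/w7.png

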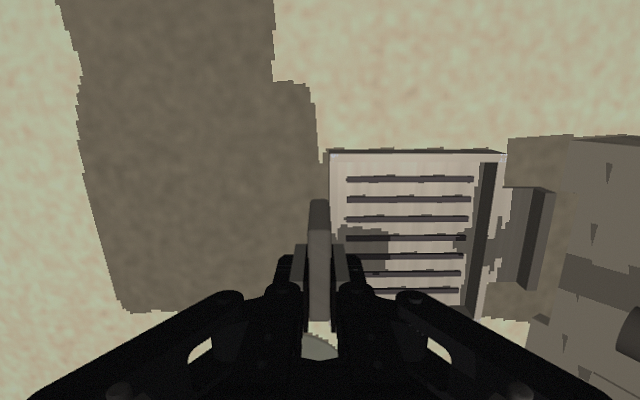

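>>> carry_out(deltas=[0, -0.0005, 0.002, 0, 0, 0, 0, -0.0005, 0.0037, 0, 0, 0, 0, -0.0005, 0.0037, 0, 0, 0])

```text
time: 12.28
eef_pos: [0.6221, -0.0031, 0.029]
tcp_rot: [0.036, 0.999, 0.0, -0.0]
contact_force: [-2.8, 2.1, 5.5]
opening: 0.101
finger_force: 50.9
```

Run:
```python
from h import *
im,d,W,s=shot('wrist');print(s['eef_pos'],s['contact_force'])
O=np.array([.6295,.1313]);a=np.deg2rad(86);x=np.array([np.cos(a),np.sin(a)]);y=np.array([-x[1],x[0]])
P=W.reshape(-1,3);P=P[~np.isnan(P[:,0])];D=P[:,:2]-O;t=D@x;u=D@y
def st(n,m): print(n,m.sum(),'x',np.percentile(t[m],[1,50,99]).round(4),'y',np.percentile(u[m],[1,99]).round(4),'z',np.percentile(P[m,2],[1,50,99]).round(4))
st('basin floor',(t>-.125)&(t<-.045)&(abs(u)<.06)&(P[:,2]<.008)&(P[:,2]>.002))
st('hook',(t>-.03)&(t<0)&(abs(u)<.05)&(P[:,2]<.018)&(P[:,2]>.01))
st('tongue',(t>-.038)&(t<-.02)&(abs(u)<.05)&(P[:,2]<.007)&(P[:,2]>.0025))
st('rim',(t>-.14)&(t<-.04)&(abs(u)<.07)&(P[:,2]<.02)&(P[:,2]>.012))
st('tankfront low',(t>-.05)&(t<.03)&(abs(u)<.08)&(P[:,2]<.045)&(P[:,2]>.028))
st('tank',(t>-.05)&(t<.1)&(abs(u)<.08)&(P[:,2]<.2)&(P[:,2]>.05))
```

```text
[ 0.62208419 -0.00312572  0.02895574] [-2.8302318   2.07719005  5.47125352]
basin floor 18416 x [-0.1237 -0.0831 -0.0485] y [-0.0412  0.0525] z [0.0023 0.0045 0.0075]
hook 1766 x [-0.0216 -0.0195 -0.0145] y [-0.0279  0.0276] z [0.0101 0.0149 0.0166]
tongue 3035 x [-0.0377 -0.0288 -0.0202] y [-0.0279  0.0276] z [0.0035 0.0053 0.0068]
rim 4478 x [-0.1358 -0.0562 -0.0448] y [-0.0452  0.0476] z [0.0122 0.017  0.0186]
tankfront low 3486 x [-0.0261 -0.022  -0.0024] y [-0.0504  0.0545] z [0.0316 0.0419 0.0449]
tank 11058 x [-0.0388 -0.0138 -0.0056] y [-0.0491  0.0519] z [0.0501 0.0572 0.0934]
```

>>> carry_out(deltas=[0, 0, -0.001, 0, 0, 0, 0, 0, -0.001, 0, 0, 0, 0, 0, -0.001, 0, 0, 0], grip=35, grip_force=20)

```text
time: 12.7
eef_pos: [0.6224, -0.0031, 0.0285]
tcp_rot: [0.036, 0.999, -0.0, 0.0]
contact_force: [-0.7, 0.6, 0.5]
opening: 0.348
finger_force: 0.0
```

>>> carry_out(deltas=[0, 0, -0.02, 0, 0, 0, 0, 0, -0.07, 0, 0, 0, 0, 0, -0.13, 0, 0, 0, 0, 0, -0.19, 0, 0, 0, 0, 0, -0.25, 0, 0, 0])

```text
time: 13.32
eef_pos: [0.6222, -0.0026, 0.2823]
tcp_rot: [0.036, 0.999, -0.0, 0.001]
contact_force: [0.6, -0.9, 1.0]
opening: 0.349
finger_force: 0.0
```

Run:
```python
from h import *
im,d,W,s=shot('wrist');print(s['eef_pos'],s['time'],s['contact_force'])
O=np.array([.6295,.1313]);a=np.deg2rad(86);x=np.array([np.cos(a),np.sin(a)]);y=np.array([-x[1],x[0]])
P=W.reshape(-1,3);P=P[~np.isnan(P[:,0])];D=P[:,:2]-O;t=D@x;u=D@y
def st(n,m): print(n,m.sum(),'x',np.percentile(t[m],[1,50,99]).round(4),'y',np.percentile(u[m],[1,99]).round(4),'z',np.percentile(P[m,2],[1,50,99]).round(4))
st('rim',(t>-.14)&(t<-.04)&(abs(u)<.07)&(P[:,2]<.02)&(P[:,2]>.012))
st('tab',(t>-.15)&(t<-.11)&(abs(u)<.07)&(P[:,2]<.055)&(P[:,2]>.04))
H=P[(t>.08)&(t<.14)&(abs(u)<.035)&(P[:,2]>.19)]
st('bar',(t>.08)&(t<.14)&(abs(u)<.035)&(P[:,2]>.195)&(P[:,2]<.22))
go([.6365,.2395,.33],np.deg2rad(86))
```

```text
[ 0.62223893 -0.00263167  0.28232051] 13.325 [ 0.59879391 -0.90593219  0.96353333]
rim 1013 x [-0.1283 -0.0835 -0.0456] y [-0.0483  0.0476] z [0.0123 0.0169 0.0188]
tab 339 x [-0.1392 -0.1345 -0.1298] y [-0.0217  0.0214] z [0.0455 0.0487 0.0503]
bar 660 x [0.1014 0.1032 0.1088] y [-0.0345  0.0143] z [0.1954 0.2004 0.205 ]
delta [ 0.006   0.2427 -0.037 ] [-0.0018  0.0186 -0.0013]
```

>>> carry_out(deltas=[0.001, 0.05, -0.03, 0, 0, 0, 0.002, 0.11, -0.037, 0, 0, 0, 0.003, 0.17, -0.037, 0, 0, 0, 0.003, 0.22, -0.037, 0, 0, 0, 0.003, 0.243, -0.037, 0, 0, 0])

```text
time: 14.0
eef_pos: [0.6363, 0.2425, 0.3166]
tcp_rot: [0.034, 0.999, 0.0, 0.001]
contact_force: [-0.5, 0.3, -1.1]
opening: 0.349
finger_force: 0.0
```

>>> carry_out(deltas=[0, 0, 0, 0, 0, 0, 0, 0, 0, 0, 0, 0])

```text
time: 14.25
eef_pos: [0.637, 0.2384, 0.3158]
tcp_rot: [0.036, 0.999, -0.0, 0.0]
contact_force: [-0.6, 0.5, -0.1]
opening: 0.35
finger_force: 0.0
```

Run:
```python
from h import *
im,d,W,s=shot('wrist');print(s['eef_pos'],s['time'],s['contact_force'],s['tcp_rot'])
H=sel(W,(.6,.67),(.21,.27),(.198,.23)); print('bar',line(H))
h=H[H[:,2]>H[:,2].max()-.003]; print(line(h),H[:,2].max())
go([.6365,.240,.182],np.deg2rad(86))
```

```text
[0.63696848 0.23840174 0.31577567] 14.25 [-0.55152274  0.46836563 -0.13682693] [ 3.63215153e-02  9.99340074e-01 -3.90814403e-04  1.01518525e-04]
bar (1251, array([0.6339, 0.2399, 0.2029]), array([ 0.997, -0.074, -0.005]))
(467, array([0.6329, 0.24  , 0.2044]), array([ 0.997, -0.078,  0.   ])) 0.2067168271586477
delta [0.0007 0.0019 0.1337] [-0.0006  0.0002 -0.0035]
```

>>> carry_out(deltas=[0, 0.0015, 0.04, 0, 0, 0, 0, 0.0015, 0.08, 0, 0, 0, 0, 0.0015, 0.115, 0, 0, 0, 0, 0.0015, 0.133, 0, 0, 0, 0, 0.0015, 0.133, 0, 0, 0])

```text
time: 14.92
eef_pos: [0.6364, 0.2402, 0.1812]
tcp_rot: [0.036, 0.999, -0.0, -0.001]
contact_force: [1.0, -0.4, 0.4]
opening: 0.351
finger_force: 0.0
```

>>> carry_out(deltas=[0, 0, 0, 0, 0, 0, 0, 0, 0, 0, 0, 0, 0, 0, 0, 0, 0, 0], grip=20)

```text
time: 15.3
eef_pos: [0.6375, 0.2416, 0.184]
tcp_rot: [0.036, 0.999, 0.0, 0.001]
contact_force: [-0.4, 0.2, 0.2]
opening: 0.198
finger_force: 0.0
```

>>> carry_out(deltas=[0, -0.005, -0.0017, 0, 0, 0, 0, -0.012, -0.004, 0, 0, 0, 0, -0.02, -0.0064, 0, 0, 0, 0, -0.028, -0.0083, 0, 0, 0, 0, -0.036, -0.0098, 0, 0, 0])

```text
time: 15.92
eef_pos: [0.6343, 0.2047, 0.1925]
tcp_rot: [0.036, 0.999, -0.0, -0.0]
contact_force: [-1.1, 0.0, -0.8]
opening: 0.2
finger_force: 0.0
```

Run:
```python
from h import *
im,d,W,s=shot('wrist','w8.png');print(s['eef_pos'],s['time'],s['contact_force'],s['finger_force'])
H=sel(W,(.6,.67),(.16,.27),(.2,.23)); print('bar',line(H))
```

```text
[0.63427861 0.20465054 0.19246108] 15.925 [-1.0760741   0.00836015 -0.82856523] 0.004962550738127902
bar (6385, array([0.6304, 0.2064, 0.2137]), array([ 0.997, -0.071, -0.014]))
```

>>> carry_out(deltas=[0, -0.008, -0.001, 0, 0, 0, 0, -0.016, -0.002, 0, 0, 0, 0, -0.025, -0.003, 0, 0, 0, 0, -0.034, -0.0032, 0, 0, 0, 0, -0.042, -0.0033, 0, 0, 0])

```text
time: 16.6
eef_pos: [0.6312, 0.1628, 0.1955]
tcp_rot: [0.036, 0.999, -0.0, -0.0]
contact_force: [0.3, -0.3, -0.7]
opening: 0.2
finger_force: 0.3
```

Run:
```python
from h import *
im,d,W,s=shot('wrist');print(s['eef_pos'],s['time'],s['contact_force'],s['finger_force'])
H=sel(W,(.6,.67),(.12,.27),(.2,.23)); print('bar',line(H))
```

```text
[0.63122172 0.16278698 0.19551067] 16.6 [ 0.33691123 -0.28161118 -0.67343625] 0.3213741537183523
bar (6149, array([0.6292, 0.1613, 0.2166]), array([ 0.995, -0.099, -0.002]))
```

>>> carry_out(deltas=[0, -0.007, 0.0003, 0, 0, 0, 0, -0.014, 0.0009, 0, 0, 0, 0, -0.019, 0.0015, 0, 0, 0, 0, -0.023, 0.002, 0, 0, 0, 0, -0.026, 0.0024, 0, 0, 0])

```text
time: 17.27
eef_pos: [0.6294, 0.1374, 0.1931]
tcp_rot: [0.036, 0.999, -0.0, -0.0]
contact_force: [-0.7, -0.7, -0.0]
opening: 0.196
finger_force: 0.5
```

>>> carry_out(deltas=[0, -0.002, 0.0002, 0, 0, 0, 0, -0.0035, 0.0003, 0, 0, 0, 0, -0.005, 0.0005, 0, 0, 0, 0, -0.005, 0.0005, 0, 0, 0])

```text
time: 17.77
eef_pos: [0.6293, 0.1328, 0.193]
tcp_rot: [0.036, 0.999, 0.0, 0.0]
contact_force: [0.5, -0.1, -0.1]
opening: 0.199
finger_force: 0.0
```

Run:
```python
from h import *
im,d,W,s=shot('wrist','w9.png');print(s['eef_pos'],s['time'],s['contact_force'],s['finger_force'])
H=sel(W,(.6,.67),(.11,.27),(.2,.23)); print('bar',line(H))
L=sel(W,(.57,.69),(.1,.165),(.165,.185)); c=L.mean(0);n=np.linalg.svd(L-c)[2][2];print('lid',len(L),c,n*np.sign(n[2]),np.percentile(L[:,2],[5,50,95]))
```

```text
[0.62925833 0.13283991 0.19299979] 17.775 [ 0.51337581 -0.06531737 -0.08677508] 0.0
bar (6252, array([0.6282, 0.1319, 0.2144]), array([ 0.995, -0.093, -0.021]))
lid 12843 [0.6057108  0.13278689 0.17511935] [-5.72063753e-03  3.43664571e-04  9.99983578e-01] [0.17382942 0.17506532 0.17777502]
```

View pics/w9.png

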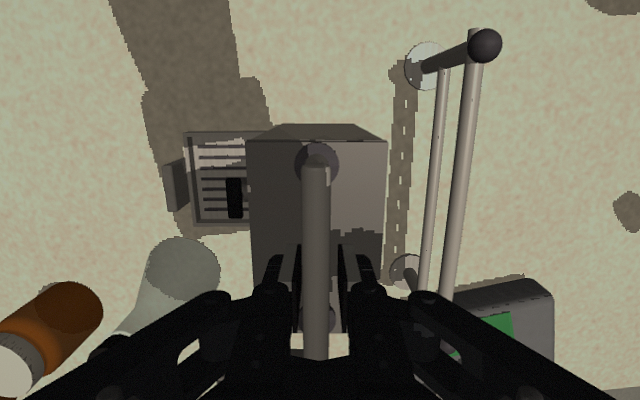

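The tank stands flat: lid level at 0.175 m, bar at (315,260) between the fingers. The tray is tucked in front of it at (215,180). I open the fingers and retract.

>>> carry_out(deltas=[0, 0, 0, 0, 0, 0, 0, 0, 0, 0, 0, 0], grip=40)

```text
time: 18.08
eef_pos: [0.6291, 0.1328, 0.1928]
tcp_rot: [0.036, 0.999, 0.0, 0.0]
contact_force: [0.2, -0.6, -0.4]
opening: 0.4
finger_force: 0.0
```

>>> carry_out(deltas=[0, 0, -0.02, 0, 0, 0, 0, 0, -0.06, 0, 0, 0, 0, 0, -0.12, 0, 0, 0, 0, 0, -0.16, 0, 0, 0, 0, -0.0, -0.16, 0, 0, 0])

```text
time: 18.7
eef_pos: [0.6308, 0.1328, 0.3605]
tcp_rot: [0.036, 0.999, 0.001, 0.006]
contact_force: [-0.4, 0.2, -0.1]
opening: 0.4
finger_force: 0.0
```

Run:
```python
from h import *
im,d,W,s=shot('wrist');print(s['eef_pos'],s['time'],s['contact_force'])
L=sel(W,(.55,.71),(.08,.18),(.165,.185));print('lid',rect(L)); c=L.mean(0);print(np.linalg.svd(L-c)[2][2])
O=np.array(rect(L)[1][:2])/1000;a=np.deg2rad(86);x=np.array([np.cos(a),np.sin(a)]);y=np.array([-x[1],x[0]])
P=W.reshape(-1,3);P=P[~np.isnan(P[:,0])];D=P[:,:2]-O;t=D@x;u=D@y
def st(n,m): print(n,m.sum(),'x',np.percentile(t[m],[1,50,99]).round(4),'y',np.percentile(u[m],[1,99]).round(4),'z',np.percentile(P[m,2],[1,50,99]).round(4))
m=(t>-.15)&(t<-.11)&(abs(u)<.07)&(P[:,2]<.055)&(P[:,2]>.04);st('tab',m);print(rect(P[m]))
m=(t>-.15)&(t<-.04)&(abs(u)<.07)&(P[:,2]<.02)&(P[:,2]>.012);st('rim',m)
```

```text
[0.63083971 0.13283019 0.36054111] 18.7 [-0.43931478  0.20656318 -0.11815856]
lid (6087, array([629.5, 131.5,  70.2, 110.9,  85.7]), 'zmed', 0.175)
[-1.08004384e-03 -7.84871874e-05  9.99999414e-01]
tab 261 x [-0.14   -0.1338 -0.1297] y [-0.0207  0.0208] z [0.0411 0.0486 0.0507]
(261, array([620. ,  -3.2,  10.7,  41.9,  86. ]), 'zmed', 0.0486)
rim 587 x [-0.1465 -0.1187 -0.0535] y [-0.0692  0.0471] z [0.0122 0.0167 0.0192]
```

```bash
python3 -c "
from plant import ctrl
print(ctrl.sign_off())"
```

```text
the job is handed in; nothing more can be done
None
```

The job is handed in after 18.7 s on the clock: by the last camera check the tank stood flat where it started, with the tray in front of it, straight and about 87 mm before the tank's centre (the hook itself was out of sight), and the arm clear. No verdict came back.

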